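# Seat the pot carrier plate on its locating pins

### The arm

A 6-joint arm with a two-finger parallel gripper is mounted at the origin on the work surface. World frame = base frame: x ahead of the robot, y to its left, z up, the work surface at z = 0. Lengths are in mm, angles in rad, forces in N, time in s.
With the tool pointing down it reaches from about 325 to 900 mm from the base axis. Payload 6.1 kg.
Tool frame: the origin (TCP) lies between the finger pads; the fingertips stand 14 mm ahead of it and the grasp point (between the pads) lies 5 mm behind it; x points along the fingers, y is the direction in which the jaws open and shut, and the axes are right-handed (so a half turn about x gives the same grasp; the last joint's range is limited). The gripper opens to 85 mm and grips with 20 to 120 N. Pads are 22 mm wide; open, the fingers measure 114 mm over their backs; the gripper's body (76 mm by 85 mm) begins 54 mm behind the grasp point. The pads swing forward as they close: fully open they stand 13 mm farther back than shut.
Start: joints at [-0.126, 0.22, 1.526, -0, 1.395, -0.126], TCP at [624.993, -0.003, 245.3] pointing down, gripper open.
Joint ranges: [-2.98, 2.98], [-0.91, 2.08], [0.09, 2.57], [-1.24, 4.39], [0.2, 2.65], [-2.68, 2.68]. Speed limits (rad/s): [2.57, 2.57, 3.01, 3.14, 3.14, 3.14].

### API

Orientations are given as a unit quaternion [x, y, z, w].
In Python, from rig import ctrl gives the robot as it stands.
- The arm moves only by the tool carry_out, never from a script. Its argument "rows" is a list of rows, each an object with "hand": the opening, from -1 (shut) to 1 (fully open); "slide": the shift along the tool's x, y, z in mm, a list of three; "yaw": the turn about the tool's x in degrees. In form: [{"hand": hand, "slide": [x, y, z], "yaw": yaw}, ...]. A call has exactly 8 rows; each row is the pose to reach, as a shift and turn from the pose commanded when the call began, along the tool's axes at that moment; what a row does not reach only later rows make up. A row lasts 1/10 s, in which the tool goes at most 50 mm and 8.59 degrees, less where a joint would pass 70% of its speed; a pose out of reach is approached as far as the arm can. A call with a gripper value outside its range is refused whole. The fingers move at their own pace and stop on an object; "grip_force" is the grip in N (left out, the last holds). Time passes only in rows, so rows that repeat a pose let the fingers close, or fill a call up. It gives the time, the measured TCP pose, the force and the opening at its end, in the units of the state.
- ctrl.get_state(): the state, without advancing time (a new reading comes with each control period).
- ctrl.camera(name): name is "scene" or "side" or "wrist"; returns a dict with "img" (420x560x3 uint8, red, green, blue), "camera_matrix" (3x3 intrinsics, pixels), "rvec" (rotation vector, rad) and "tvec" (3), from world to camera coordinates, as OpenCV has them; the wrist camera has in their place "T_tool_cam" (4x4, takes a point from camera to tool coordinates, whose origin is the TCP and whose axes are the tool frame's). Camera axes: x right, y down, z forward; pixel columns grow to the right and rows downward; lengths in mm; the calibration is good to about 2 mm. A picture is of the moment at which its call begins: read the wrist's pose just before it. There is no depth.
- ctrl.job_done(): hands the job in, once; it reports no verdict.
The state is a dict: "t": time; "qpos": joint angles; "joint_velocities": joint speeds; "joint_efforts": joint torques, N m; "eef_pos": TCP position; "orientation": TCP orientation; "wrist_force": force on the tool from outside, world axes, zero at the start; "ft_torque": the same for the moment, N m; "finger_gap": opening from 0.0 (shut) to 1.0 (fully open).
Only numpy, scipy, OpenCV 4.12 (cv2) and the standard library are available. Lean on these libraries where they do the work, as an engineer would, in place of code of your own. Each camera call takes 0.05 s, during which the arm holds its last target.

### The job

The aluminium pot carrier plate lies askew on the black jig base, riding up on the base's two locating pins. Nudge the plate sideways with your fingertips until both of its small holes drop over the two pins and it lies flat on the base, then draw clear. Do not pick the plate up, and leave the pots and other things around it where they are.

Things in the scene. Friction and masses are not known exactly. Their poses are not given: they have to be found in the camera images.
- plate: Loose aluminium plate, 160 (x) x 250 (y) x 6 mm, 0.5 kg; origin: mid of underside, z up. Two 64 mm pot openings at x -22, y +50 and -50. At the start its +x part rides on the pins, its -x part on the base (4 degrees tilt, near edge up to 4 mm below the base's top); it is 10-20 mm too far to base -x, up to 18 mm off in y, turned up to 0.12 rad. Slides with a few N. Seated, its axes match the base's.
- base: Fixed black jig base, 130 (x) x 215 (y) mm, flat top 60 mm above the table; origin: centre of underside. +x points away from the robot, turned up to 0.25 rad. The seated plate is centred on it and overhangs by 15 mm at the x edges, 17.5 mm at the y ends, so fingertips can reach down beside it. Two wells, 76 x 76 mm, 35 deep, at x -22, y +50 and -50.
- pin_left (a point): Foot of the left locating pin (base frame x = +40, y = +95 mm), on the base's top. Both pins are steel, 12 mm diameter and 8 mm high, the top 3 mm tapering to 6 mm diameter.
- pin_right (a point): Foot of the right locating pin (base frame x = +40, y = -95 mm), on the base's top.
- hole_left (a point): Centre of the plate's left pin hole, 17 mm diameter, right through (plate frame x = +40, y = +95 mm), on the plate's underside; it must come over pin_left.
- hole_right (a point): Centre of the plate's right pin hole, 17 mm diameter (plate frame x = +40, y = -95 mm), on the plate's underside; it must come over pin_right.
- pot_a: Lidded fruit pot, 72 mm diameter, 68 mm high, standing left of the base; origin under its centre. Leave alone.
- pot_b: Lidded fruit pot as pot_a, right of the base. Leave alone.
- pot_c: Lidded fruit pot as pot_a, beyond the base. Leave alone.
- label_roll: Roll of labels lying flat, 76 mm diameter, 30 mm high, right of the base; origin under its centre. Leave alone.
- weight: Steel check weight with a knob, 36 mm diameter, 52 mm high, beyond the base; origin under its centre. Leave alone.
- marker: Marker pen lying flat, 120 mm long, 14 mm thick, left of the base; origin under its middle. Leave alone.
- clip_tray: Small open grey tray, 80 x 110 x 30 mm, beyond the base; origin under its centre. Leave alone.

How it is judged:
By the outcome, as a careful person would: the job done as asked, in the order asked, and still so for the second after the job is handed in, with the robot touching nothing.
It also fails if it takes over 51 s, if anything falls off the work surface, if the arm or the gripper's body presses on something with over 40 N, if the wrist force passes 120 N, or if a joint passes its speed limit or range.

## Working session

There is one attempt and no reset: what is moved stays moved. The work goes in short steps, Python scripts to look and compute and a tool call to move; the robot and the scene stay as the last step left them, time stands still between calls to the robot, and variables do not carry over. Pictures are saved under pics/ and viewed, and the job is handed in when it is done.

Besides the shell and the picture viewer there is one more tool, called after "Emit:" as name([rows], argument=value, ...), one row to a line, values as JSON. carry_out: Moves the arm, as the interface text tells. Its arguments: {"type":"object","properties":{"rows":{"type":"array"},"grip_force":{"type":"number"}},"required":["rows"]}

```bash
mkdir -p pics; ls; python3 - <<'E'
from rig import ctrl
import cv2,numpy as np,pickle
s=ctrl.get_state();print(s)
d={}
for n in ["scene","side","wrist"]:
    c=ctrl.camera(n);d[n]=c
    cv2.imwrite(f"pics/{n}0.png",cv2.resize(c["img"][:,:,::-1],(800,600),interpolation=cv2.INTER_CUBIC))
    print(n,{k:np.round(v,3).tolist() for k,v in c.items() if k!="img"})
pickle.dump((s,d),open("c0.pkl","wb"))
E
```

```text
pics
{'t': 0.0, 'qpos': array([-1.26121957e-01,  2.21215313e-01,  1.52764159e+00, -4.31175971e-06,
        1.39463951e+00, -1.26087815e-01]), 'joint_velocities': array([-0.00089978,  0.00149861, -0.00057465,  0.00033063, -0.0004214 ,
       -0.00187275]), 'joint_efforts': array([-5.06932320e-04, -4.96913910e+01, -3.89390445e+01, -4.46828235e-04,
        1.12446505e-02,  2.49123751e-06]), 'eef_pos': array([6.24428074e+02, 5.35982496e-02, 2.44189752e+02]), 'orientation': array([ 0.49959463,  0.50052253, -0.5004216 ,  0.49946033]), 'wrist_force': array([-0.41449986,  0.05008414,  0.62177557]), 'ft_torque': array([ 0.00451178, -0.02828403, -0.03475453]), 'finger_gap': 0.9969184887786888}
scene {'camera_matrix': [[428.545, 0.0, 275.076], [0.0, 428.545, 210.775], [0.0, 0.0, 1.0]], 'rvec': [1.886, 1.294, -0.69], 'tvec': [-256.566, -251.186, 1592.942]}
side {'camera_matrix': [[392.359, 0.0, 278.236], [0.0, 392.359, 199.573], [0.0, 0.0, 1.0]], 'rvec': [0.94, -2.333, 1.206], 'tvec': [462.813, 294.815, 470.665]}
wrist {'camera_matrix': [[341.41, 0.0, 276.756], [0.0, 341.41, 213.496], [0.0, 0.0, 1.0]], 'T_tool_cam': [[-0.0, -0.282, 0.959, -128.273], [1.0, 0.0, 0.0, 0.181], [-0.0, 0.959, 0.282, -70.153], [0.0, 0.0, 0.0, 1.0]]}
```

View pics/scene0.png

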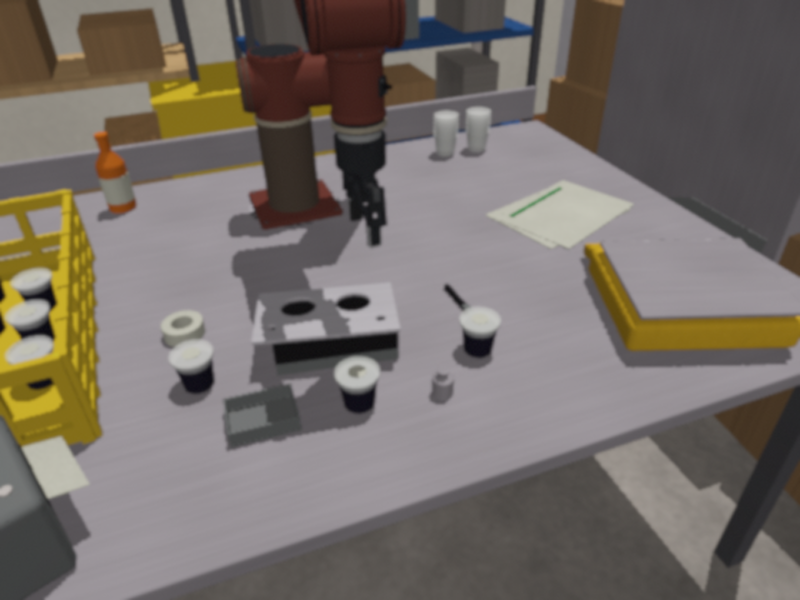

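View pics/side0.png

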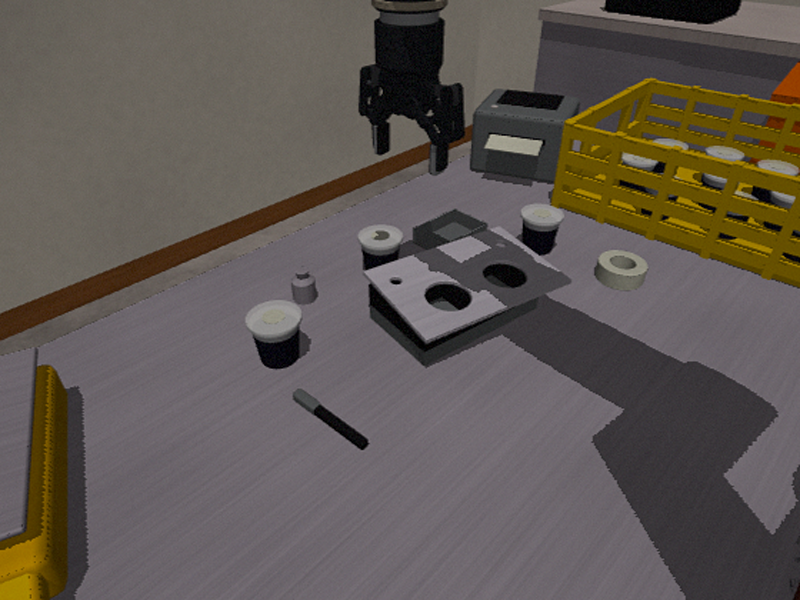

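View pics/wrist0.png

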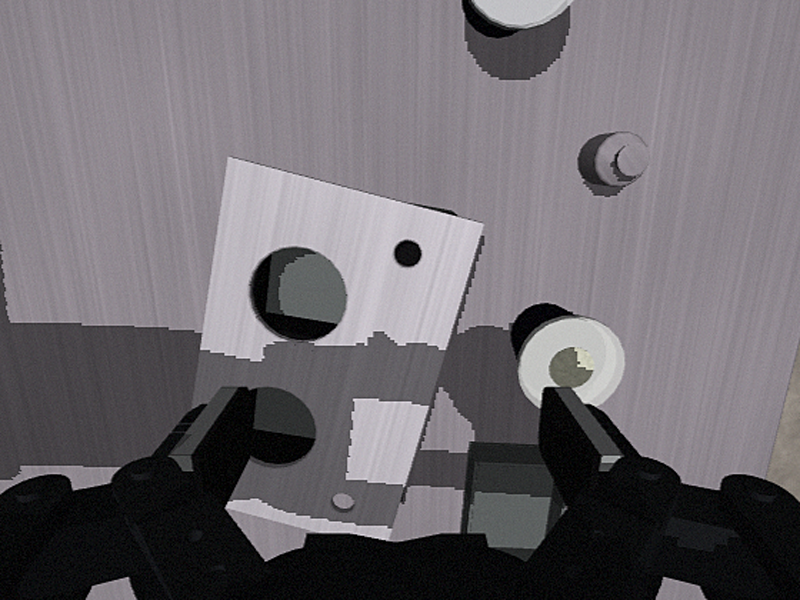

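```bash
python3 - <<'E'
import cv2,pickle
s,d=pickle.load(open("c0.pkl","rb"))
def crop(n,x0,y0,x1,y1,f):
    c=d[n]["img"][y0:y1,x0:x1,::-1]
    c=cv2.convertScaleAbs(c,alpha=1.5,beta=30)
    cv2.imwrite(f"pics/{n}0c.png",cv2.resize(c,None,fx=f,fy=f,interpolation=cv2.INTER_CUBIC))
crop("scene",170,190,290,260,6)
crop("side",240,140,420,265,4.4)
crop("wrist",130,100,350,390,2.05)
E
```

```text
(no output)
```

View pics/scene0c.png

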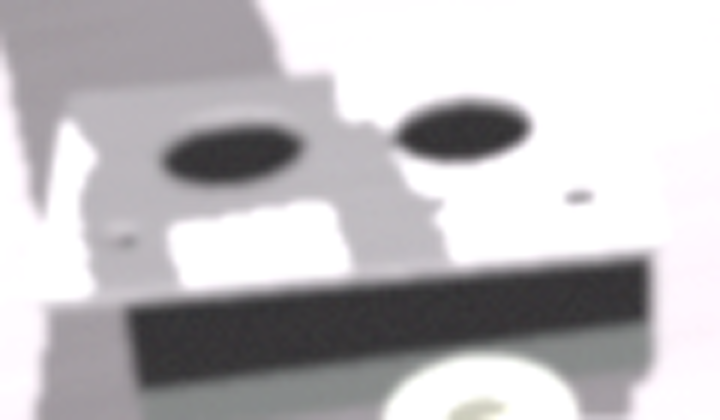

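View pics/side0c.png

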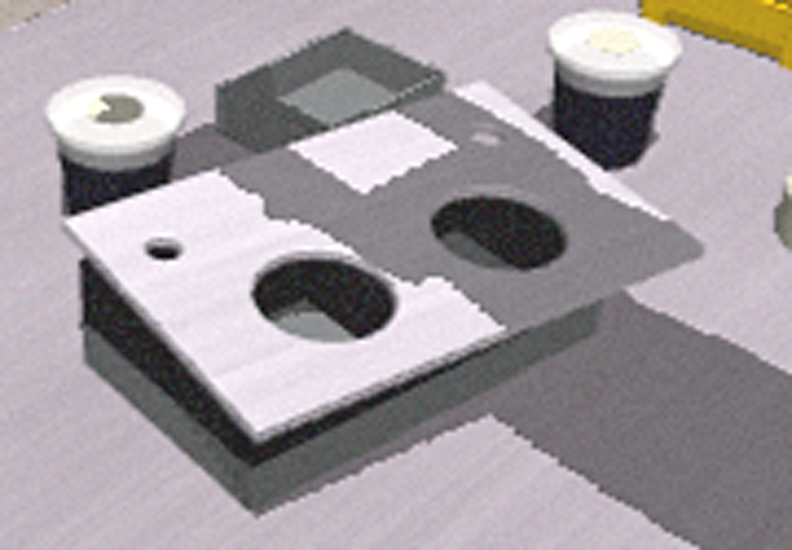

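View pics/wrist0c.png

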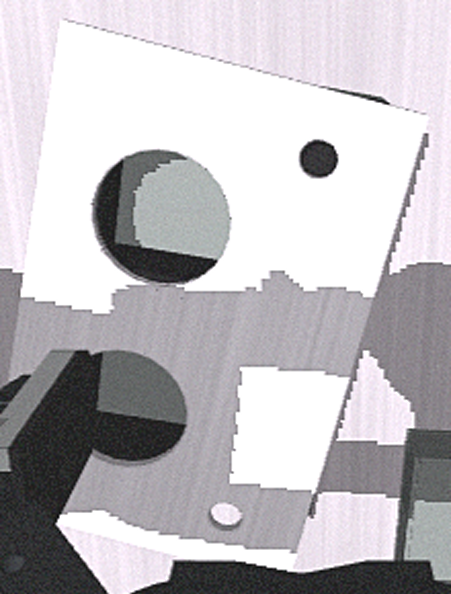

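```bash
cat > h.py <<'E'
import numpy as np,cv2,pickle
from scipy.spatial.transform import Rotation as R
def wcam(s,c):
    T=np.eye(4);T[:3,:3]=R.from_quat(s["orientation"]).as_matrix();T[:3,3]=s["eef_pos"]
    return np.linalg.inv(T@c["T_tool_cam"])   # world->cam
def ext(n,s,c):
    if n=="wrist": return wcam(s,c)
    T=np.eye(4);T[:3,:3]=R.from_rotvec(np.ravel(c["rvec"])).as_matrix();T[:3,3]=np.ravel(c["tvec"]);return T
def proj(P,T,K):
    p=np.atleast_2d(P)@T[:3,:3].T+T[:3,3];return (p@K.T)[:,:2]/p[:,2:]
def back(uv,z,T,K):
    r=T[:3,:3].T@np.linalg.inv(K)@np.array([*uv,1.]);o=-T[:3,:3].T@T[:3,3]
    return o+r*(z-o[2])/r[2]
def platepts(p,q): # p=x,y,z,yaw,tilt ; q plate frame
    return R.from_euler("ZY",[p[3],p[4]]).apply(q)+np.array(p[:3])
def basepts(b,q):
    return R.from_euler("Z",b[2]).apply(q)+np.array([b[0],b[1],0])
E
python3 - <<'E'
from h import *
s,d=pickle.load(open("c0.pkl","rb"))
c=d["wrist"];T=ext("wrist",s,c);K=c["camera_matrix"]
f=.7
for n,uv,z in [("nl",(230,157),63),("fl",(484,224),73),("fr",(389,541),73),("hl",(407,253),71),("hr",(343,500),71),("opl",(299,293),66),
   ("wellfloorL",((118/2.05+130)/f,(240/2.05+100)/f),25),("basecorner",((387/2.05+130)/f,(101/2.05+100)/f),60),("potc?",(571,365),68),("tray",(470,440),30)]:
    print(n,back(np.array(uv)*f,z,T,K).round(1))
c=d["side"];T=ext("side",s,c);K=c["camera_matrix"]
for n,uv,z in [("base nl bottom",(258,515),0),("base nl top",(258,463),60),("base fl bottom",(84,360),0),("plate nl",(258,437),62),("plate fl",(64,225),73),("plate nr",(703,245),62),("hl",(163,249),71),("hr",(488,140),71)]:
    print(n,back((uv[0]/4.4+240,uv[1]/4.4+140),z,T,K).round(1))
c=d["scene"];T=ext("scene",s,c);K=c["camera_matrix"]
for n,uv,z in [("base fl top",(646,262),60),("base fl bot",(652,378),0),("base fr top",(132,310),60),("plate fl",(668,248),70),("plate fr",(38,303),70),("hl",(579,197),73),("hr",(122,241),73)]:
    print(n,back((uv[0]/6+170,uv[1]/6+190),z,T,K).round(1))
E
```

```text
nl [523.8  72.8  63. ]
fl [678.4  33.6  73. ]
fr [ 619.6 -201.5   73. ]
hl [631.6  15.4  71. ]
hr [ 586.1 -167.    71. ]
opl [561.6 -11.9  66. ]
wellfloorL [529.3 -36.1  25. ]
basecorner [662.3  38.8  60. ]
potc? [742.8 -61.5  68. ]
tray [ 683.7 -142.6   30. ]
base nl bottom [532.4  60.2   0. ]
base nl top [510.9  86.6  60. ]
base fl bottom [663.6  38.    0. ]
plate nl [519.7  76.8  62. ]
plate fl [673.8  37.6  73. ]
plate nr [ 460.9 -165.    62. ]
hl [629.5  18.   71. ]
hr [ 579.1 -160.7   71. ]
base fl top [670.2  33.2  60. ]
base fl bot [674.1  33.1   0. ]
base fr top [ 621.  -169.9   60. ]
plate fl [676.7  40.5  70. ]
plate fr [ 614.9 -205.2   70. ]
hl [634.6  17.1  73. ]
hr [ 591.9 -166.4   73. ]
```

Emit:
carry_out([
  {"hand": 1, "slide": [-15, 10, 25], "yaw": 0},
  {"hand": 1, "slide": [-30, 20, 55], "yaw": 0},
  {"hand": 1, "slide": [-50, 30, 85], "yaw": 0},
  {"hand": 1, "slide": [-60, 30, 100], "yaw": 0},
  {"hand": 1, "slide": [-60, 30, 100], "yaw": 0},
  {"hand": 1, "slide": [-60, 30, 100], "yaw": 0},
  {"hand": 1, "slide": [-60, 30, 100], "yaw": 0},
  {"hand": 1, "slide": [-60, 30, 100], "yaw": 0},
])

```text
t: 0.95
eef_pos: [654.4, -98.5, 304.1]
orientation: [0.499, 0.501, -0.5, 0.5]
wrist_force: [0.0, -0.4, -0.7]
finger_gap: 1.001
```

```bash
cat > shot.py <<'E'
import sys
from rig import ctrl
from h import *
tag=sys.argv[1];d={}
s=ctrl.get_state()
for n in sys.argv[2:]:
    c=ctrl.camera(n);d[n]=c
    im=cv2.convertScaleAbs(c["img"][:,:,::-1],alpha=1.2,beta=20)
    cv2.imwrite(f"pics/{n}{tag}.png",cv2.resize(im,(800,600),interpolation=cv2.INTER_CUBIC))
pickle.dump((s,d),open(f"c{tag}.pkl","wb"))
print(s["t"],s["eef_pos"].round(1),s["orientation"].round(4),s["wrist_force"].round(1))
E
python3 shot.py 1 wrist
```

```text
0.95 [654.4 -98.5 304.1] [ 0.4994  0.5011 -0.4999  0.4997] [ 0.  -0.4 -0.7]
```

View pics/wrist1.png

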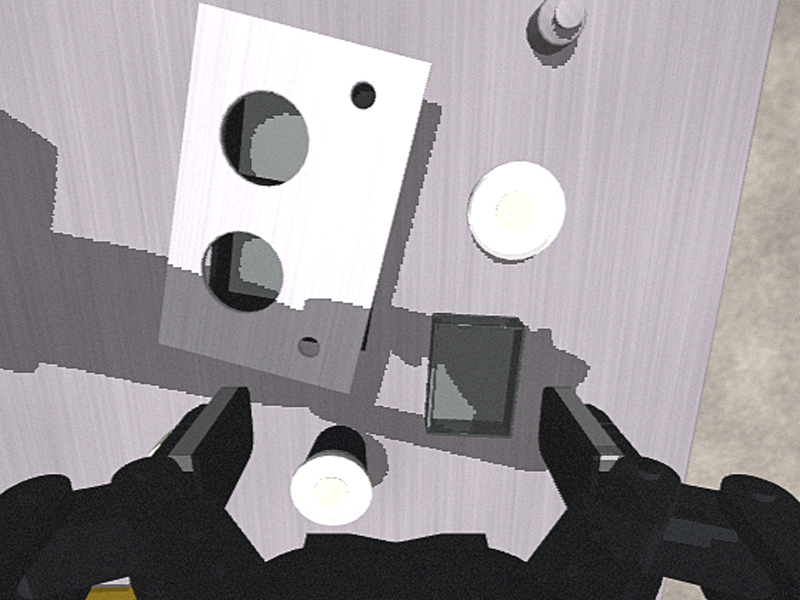

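```bash
python3 - <<'E'
from h import *
s,d=pickle.load(open("c1.pkl","rb"))
im=d["wrist"]["img"][:,:,::-1]
im=cv2.convertScaleAbs(im,alpha=1.3,beta=40)
a=cv2.resize(im[0:145,105:315],None,fx=3.8,fy=3.8,interpolation=cv2.INTER_CUBIC);cv2.imwrite("pics/w1a.png",a)
a=cv2.resize(im[145:290,105:315],None,fx=3.8,fy=3.8,interpolation=cv2.INTER_CUBIC);cv2.imwrite("pics/w1b.png",a)
E
```

```text
(no output)
```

View pics/w1a.png

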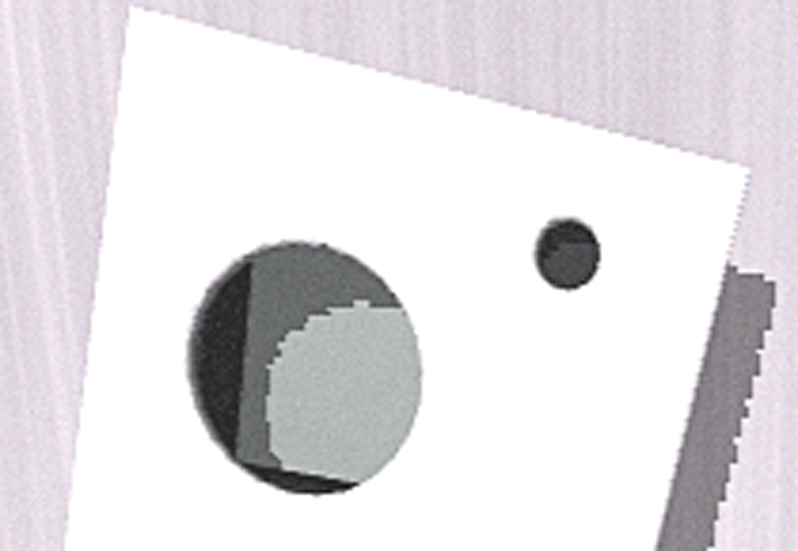

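View pics/w1b.png

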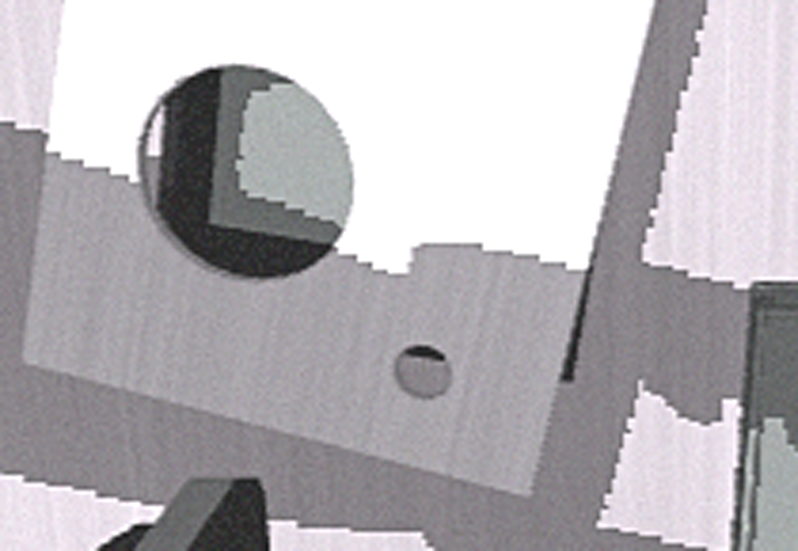

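```bash
cat > fit.py <<'E'
from h import *
from scipy.optimize import least_squares
s0,d0=pickle.load(open("c0.pkl","rb"));s1,d1=pickle.load(open("c1.pkl","rb"))
C={"w0":(ext("wrist",s0,d0["wrist"]),d0["wrist"]["camera_matrix"]),"w1":(ext("wrist",s1,d1["wrist"]),d1["wrist"]["camera_matrix"]),
"si":(ext("side",s0,d0["side"]),d0["side"]["camera_matrix"]),"sc":(ext("scene",s0,d0["scene"]),d0["scene"]["camera_matrix"])}
A=lambda u,v:(u/3.8+105-.5,v/3.8-.5); B=lambda u,v:(u/3.8+105-.5,v/3.8+145-.5)
S=lambda u,v:(u/4.4+240-.5,v/4.4+140-.5); N=lambda u,v:(u/6+170-.5,v/6+190-.5)
W=lambda u,v:(u/2.05+130-.5,v/2.05+100-.5)
base=[("w1",A(236,460),(-60,12,25)),("w1",B(210,222),(-60,-88,25)),("w0",W(118,240),(-60,12,25)),
("si",S(258,515),(-65,107.5,0)),("si",S(84,362),(65,107.5,0)),("w0",W(387,101),(65,107.5,60)),("w1",B(576,380),(65,-107.5,0)),
("sc",N(652,378),(65,107.5,0)),("sc",N(132,310),(65,-107.5,60))]
plate=[("w1",A(130,6),(-80,125,6)),("w1",A(750,168),(80,125,6)),("w1",B(24,362),(-80,-125,6)),("w1",B(530,496),(80,-125,6)),
("w1",A(568,254),(40,95,6)),("w1",B(424,372),(40,-95,6)),("w1",A(306,367),(-22,50,6)),("w1",B(247,171),(-22,-50,6))]
def rb(b):
    return np.concatenate([(proj(basepts(b,[q]),*C[k])[0]-uv)*(0.4 if k=="sc" else 1) for k,uv,q in base])
rp=lambda p:np.concatenate([proj(platepts(p,[q]),*C[k])[0]-uv for k,uv,q in plate])
if __name__=="__main__":
    fb=least_squares(rb,[595,-70,-.2],loss="soft_l1",x_scale=[10,10,.1]);print("base",fb.x.round(4));print(fb.fun.reshape(-1,2).round(1).tolist())
    fp=least_squares(lambda p:np.r_[rp(p),(p[4]+.07)*100],[580,-70,65,-.2,-.07],x_scale=[10,10,10,.1,.1]);p=fp.x;print("plate",p.round(4));print(fp.fun[:-1].reshape(-1,2).round(1).tolist())
    b=fb.x
    for q in [(40,95,0),(40,-95,0),(-22,50,0),(-22,-50,0),(0,0,0)]:
        w=platepts(p,[q])[0];l=R.from_euler("Z",-b[2]).apply(w-[b[0],b[1],0]);t=basepts(b,[(q[0],q[1],60)])[0]
        print(q,"world",w.round(1),"in base",l.round(1),"target world",t.round(1))
E
python3 fit.py
```

```text
base [ 5.82657e+02 -5.73815e+01 -1.56900e-01]
[[-1.6, -0.5], [-0.2, 0.1], [-3.3, 0.6], [-0.2, -0.6], [0.3, 0.2], [2.0, 0.7], [2.6, -17.8], [0.4, -1.0], [-0.1, 1.2]]
plate [ 5.704191e+02 -6.657450e+01  6.282300e+01 -2.448000e-01 -7.050000e-02]
[[0.7, -0.1], [-0.2, -0.2], [-0.5, -0.4], [0.5, -0.4], [0.0, -0.5], [-0.1, -0.2], [-0.2, 0.8], [-0.3, 1.0]]
(40, 95, 0) world [632.2  15.9  65.6] in base [37.4 80.1 65.6] target world [637.   30.2  60. ]
(40, -95, 0) world [ 586.1 -168.4   65.6] in base [  20.8 -109.1   65.6] target world [ 607.3 -157.5   60. ]
(-22, 50, 0) world [561.2 -12.7  61.3] in base [-28.1  40.7  61.3] target world [568.7  -4.6  60. ]
(-22, -50, 0) world [ 537.  -109.8   61.3] in base [-36.9 -58.9  61.3] target world [ 553.1 -103.3   60. ]
(0, 0, 0) world [570.4 -66.6  62.8] in base [-10.7 -11.   62.8] target world [582.7 -57.4  60. ]
```

Emit:
carry_out([
  {"hand": -1, "slide": [15, -20, 1], "yaw": 1},
  {"hand": -1, "slide": [45, -45, 3], "yaw": 4},
  {"hand": -1, "slide": [85, -75, 5], "yaw": 7},
  {"hand": -1, "slide": [125, -100, 7], "yaw": 9},
  {"hand": -1, "slide": [160, -110, 7], "yaw": 9},
  {"hand": -1, "slide": [180, -110, 7], "yaw": 9},
  {"hand": -1, "slide": [190, -110, 7], "yaw": 9},
  {"hand": -1, "slide": [190, -110, 7], "yaw": 9},
])

```text
t: 1.8
eef_pos: [544.2, -106.2, 113.9]
orientation: [-0.537, -0.46, 0.538, -0.459]
wrist_force: [0.2, -0.3, 0.2]
finger_gap: -0.001
```

```bash
python3 shot.py 2 wrist side
```

```text
1.8 [ 544.2 -106.2  113.9] [-0.5371 -0.4602  0.538  -0.4585] [ 0.2 -0.3  0.2]
```

View pics/wrist2.png

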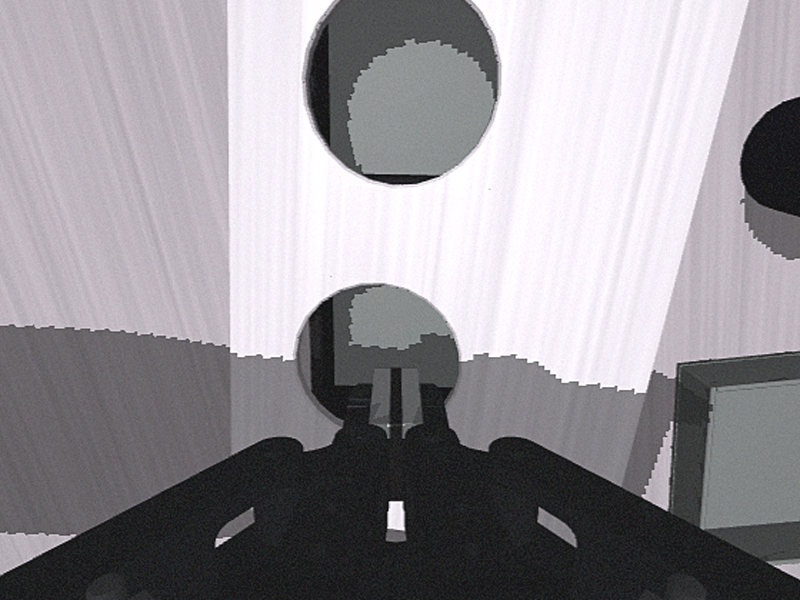

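View pics/side2.png

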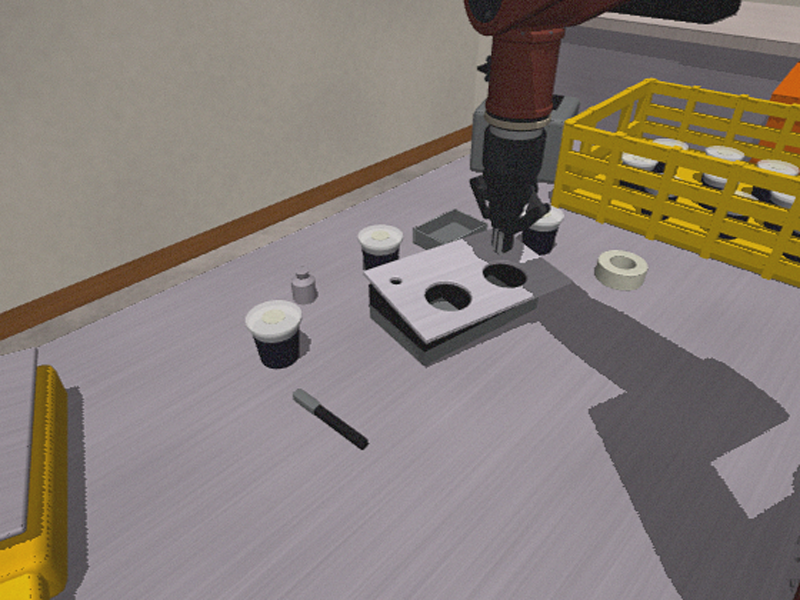

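Emit:
carry_out([
  {"hand": -1, "slide": [15, 0, 0], "yaw": 0},
  {"hand": -1, "slide": [30, 0, 0], "yaw": 0},
  {"hand": -1, "slide": [45, 0, 0], "yaw": 0},
  {"hand": -1, "slide": [57, 0, 0], "yaw": 0},
  {"hand": -1, "slide": [57, 0, 0], "yaw": 0},
  {"hand": -1, "slide": [57, 1, 0], "yaw": 0},
  {"hand": -1, "slide": [57, 3, 0], "yaw": 0},
  {"hand": -1, "slide": [57, 4, 0], "yaw": 0},
])

```text
t: 2.7
eef_pos: [549.9, -107.9, 59.2]
orientation: [0.538, 0.459, -0.537, 0.46]
wrist_force: [0.4, 0.2, 0.7]
finger_gap: 0.001
```

```bash
python3 shot.py 3 wrist side; python3 - <<'E'
from h import *
s,d=pickle.load(open("c3.pkl","rb"))
im=cv2.convertScaleAbs(d["side"]["img"][130:270,230:430,::-1],alpha=1.4,beta=30)
cv2.imwrite("pics/side3c.png",cv2.resize(im,None,fx=4,fy=4,interpolation=cv2.INTER_CUBIC))
E
```

```text
2.7 [ 549.9 -107.9   59.2] [ 0.538   0.4587 -0.5374  0.4597] [0.4 0.2 0.7]
```

View pics/wrist3.png

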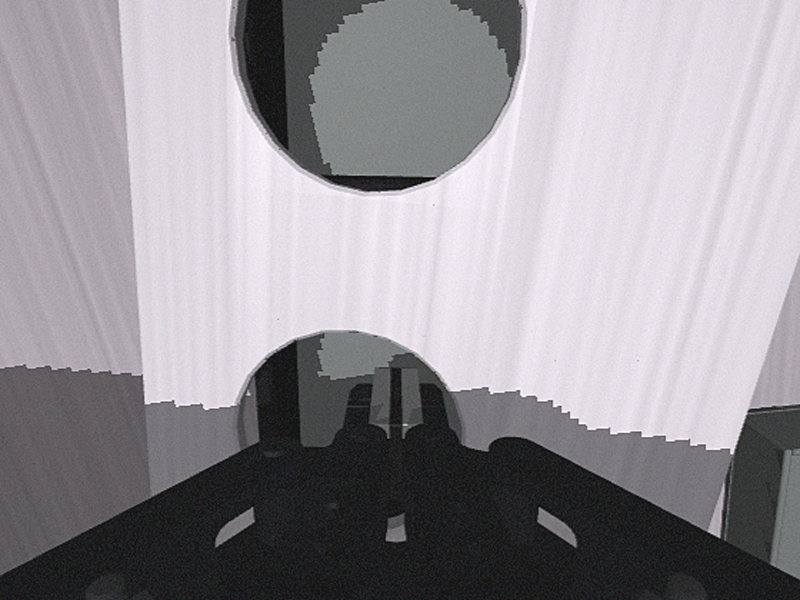

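View pics/side3c.png

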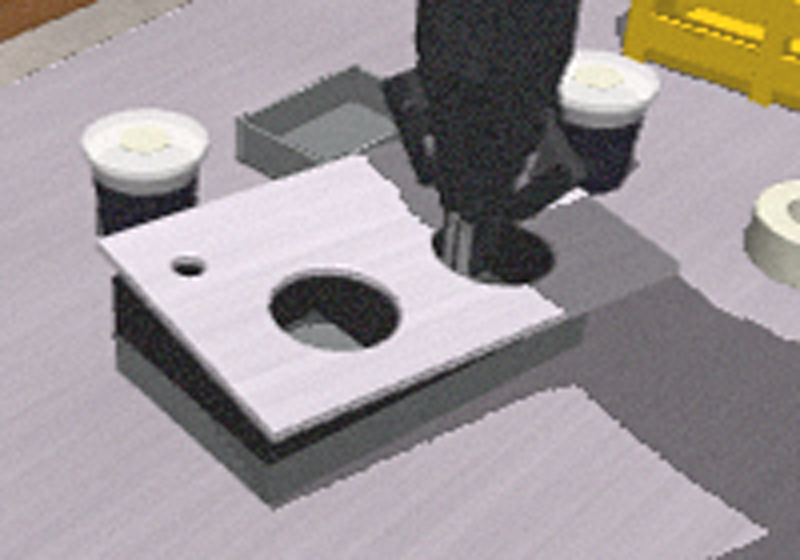

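Emit:
carry_out([
  {"hand": -1, "slide": [0, 2, -1], "yaw": 0},
  {"hand": -1, "slide": [0, 4, -2], "yaw": 0},
  {"hand": -1, "slide": [0, 6, -2], "yaw": 0},
  {"hand": -1, "slide": [0, 8, -3], "yaw": 0},
  {"hand": -1, "slide": [0, 10, -3], "yaw": 0},
  {"hand": -1, "slide": [0, 12, -4], "yaw": 0},
  {"hand": -1, "slide": [0, 14, -4], "yaw": 0},
  {"hand": -1, "slide": [0, 14, -4], "yaw": 0},
])

```text
t: 3.6
eef_pos: [562.9, -105.9, 58.3]
orientation: [-0.537, -0.46, 0.538, -0.459]
wrist_force: [-5.0, -0.3, 3.2]
finger_gap: 0.001
```

```bash
python3 shot.py 4 wrist side; python3 - <<'E'
from h import *
s,d=pickle.load(open("c4.pkl","rb"))
im=cv2.convertScaleAbs(d["side"]["img"][130:270,230:430,::-1],alpha=1.4,beta=30)
cv2.imwrite("pics/side4c.png",cv2.resize(im,None,fx=4,fy=4,interpolation=cv2.INTER_CUBIC))
E
```

```text
3.6 [ 562.9 -105.9   58.3] [-0.5372 -0.4597  0.5381 -0.4588] [-5.  -0.3  3.2]
```

View pics/wrist4.png

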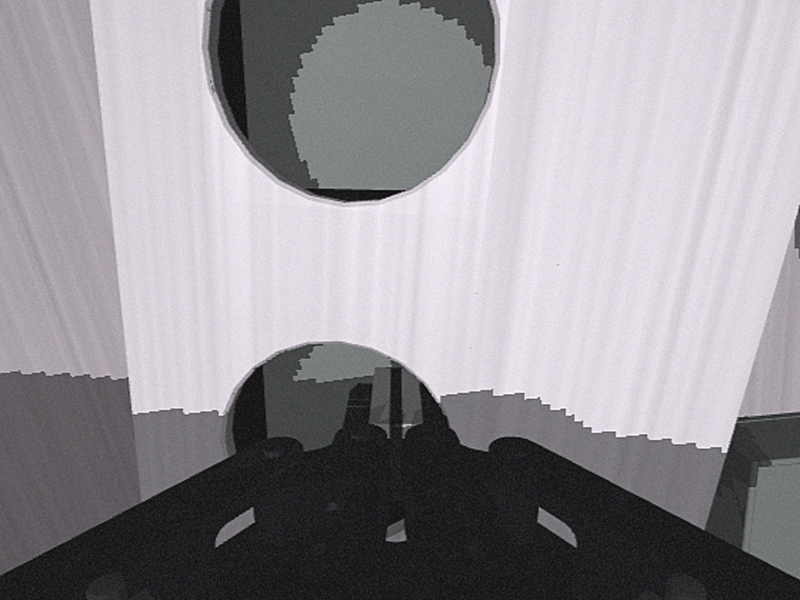

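View pics/side4c.png

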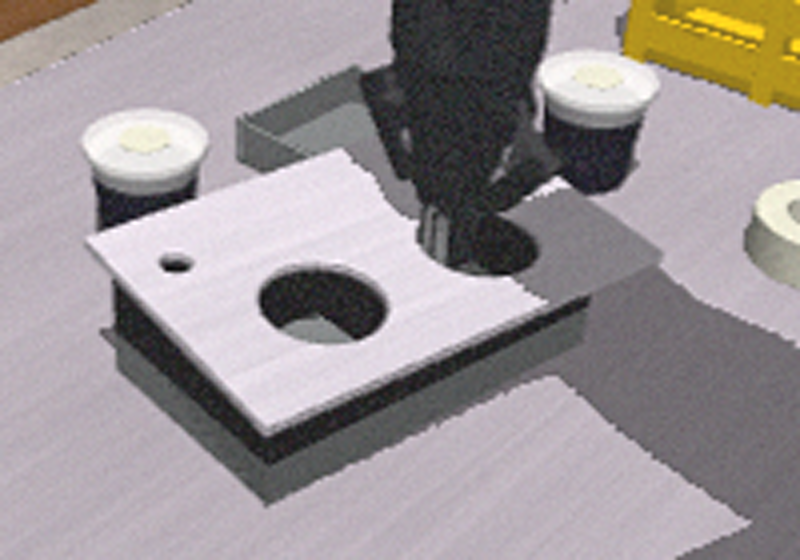

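```bash
cat > fp.py <<'E'
# usage: fitplate(feats) feats: (cam,(u,v) native px,(plate pt))
from h import *
from scipy.optimize import least_squares
BASE=[582.66,-57.38,-.1569]
def load(tag):
    s,d=pickle.load(open(f"c{tag}.pkl","rb"));return {k:(ext(k,s,d[k]),d[k]["camera_matrix"]) for k in d}
def fitplate(C,F,tilt=-.07,fixtilt=True):
    r=lambda p:np.r_[np.concatenate([proj(platepts(p,[q]),*C[k])[0]-uv for k,uv,q in F]),(p[4]-tilt)*1000,(p[2]-(60-65*p[4]*1))*1.0 if fixtilt else 0]
    f=least_squares(r,[580,-70,63,-.2,tilt],x_scale=[10,10,10,.1,.1]);p=f.x
    print("plate",p.round(3),"res",f.fun[:-2].reshape(-1,2).round(1).tolist())
    for q in [(40,95,0),(40,-95,0),(-22,50,0),(-22,-50,0)]:
        w=platepts(p,[q])[0];l=R.from_euler("Z",-BASE[2]).apply(w-[BASE[0],BASE[1],0]);print(q,"world",w.round(1),"needs base dx,dy",(np.array(q)-l)[:2].round(1))
    print("needs yaw deg",np.degrees(BASE[2]-p[3]).round(2))
    return p
E
python3 - <<'E'
from fp import *
C=load("4");S=lambda u,v:(u/4+230-.5,v/4+130-.5);w=lambda u,v:(u*.7-.3,v*.7-.3)
fitplate(C,[("side",S(268,434),(-80,125,6)),("side",S(86,239),(80,125,6)),("side",S(663,257),(-80,-125,6)),("side",S(177,264),(40,95,6))])
# wrist: left opening bottom tangent, right opening top
fitplate(C,[("side",S(268,434),(-80,125,6)),("side",S(86,239),(80,125,6)),("side",S(663,257),(-80,-125,6)),("side",S(177,264),(40,95,6)),("wrist",w(350,206),(-22-2,50-32,6)),("wrist",w(330,342),(-22,-18,6))])
E
```

```text
plate [ 5.74896e+02 -6.11710e+01  6.42640e+01 -2.23000e-01 -7.00000e-02] res [[-0.4, -0.5], [-0.6, 0.7], [1.3, -0.8], [-0.1, 0.3]]
(40, 95, 0) world [634.8  22.7  67.1] needs base dx,dy [1.  7.8]
(40, -95, 0) world [ 592.8 -162.6   67.1] needs base dx,dy [13.5  7.4]
(-22, 50, 0) world [564.5  -7.6  62.7] needs base dx,dy [3.7 3.6]
(-22, -50, 0) world [ 542.4 -105.1   62.7] needs base dx,dy [10.3  3.4]
needs yaw deg 3.77
plate [ 5.78377e+02 -6.83950e+01  6.10970e+01 -2.75000e-01 -7.00000e-02] res [[-3.2, -3.2], [1.1, -2.2], [2.2, 0.5], [0.8, -2.1], [-5.5, -1.0], [5.4, 0.6]]
(40, 95, 0) world [642.5  12.2  63.9] needs base dx,dy [-8.3 16.9]
(40, -95, 0) world [ 591.  -170.7   63.9] needs base dx,dy [14.  15.6]
(-22, 50, 0) world [570.8 -14.3  59.6] needs base dx,dy [-3.6  9.3]
(-22, -50, 0) world [ 543.7 -110.6   59.6] needs base dx,dy [8.2 8.6]
needs yaw deg 6.75
```

Emit:
carry_out([
  {"hand": -1, "slide": [0, 2, 0], "yaw": 0},
  {"hand": -1, "slide": [0, 4, 0], "yaw": 0},
  {"hand": -1, "slide": [0, 5, 0], "yaw": 0},
  {"hand": -1, "slide": [0, 6, 0], "yaw": 0},
  {"hand": -1, "slide": [0, 7, 0], "yaw": 0},
  {"hand": -1, "slide": [0, 8, 0], "yaw": 0},
  {"hand": -1, "slide": [0, 9, 0], "yaw": 0},
  {"hand": -1, "slide": [0, 9, 0], "yaw": 0},
])

```text
t: 4.5
eef_pos: [571.7, -107.1, 58.1]
orientation: [-0.537, -0.46, 0.538, -0.459]
wrist_force: [-4.9, -0.4, 2.7]
finger_gap: -0.004
```

```bash
cat > sc.py <<'E'
import sys
from h import *
t=sys.argv[1]
s,d=pickle.load(open(f"c{t}.pkl","rb"))
im=cv2.convertScaleAbs(d["side"]["img"][130:270,230:430,::-1],alpha=1.4,beta=30)
cv2.imwrite(f"pics/side{t}c.png",cv2.resize(im,None,fx=4,fy=4,interpolation=cv2.INTER_CUBIC))
E
python3 shot.py 5 wrist side; python3 sc.py 5
```

```text
4.5 [ 571.7 -107.1   58.1] [-0.5374 -0.4597  0.538  -0.4588] [-4.9 -0.4  2.7]
```

View pics/wrist5.png

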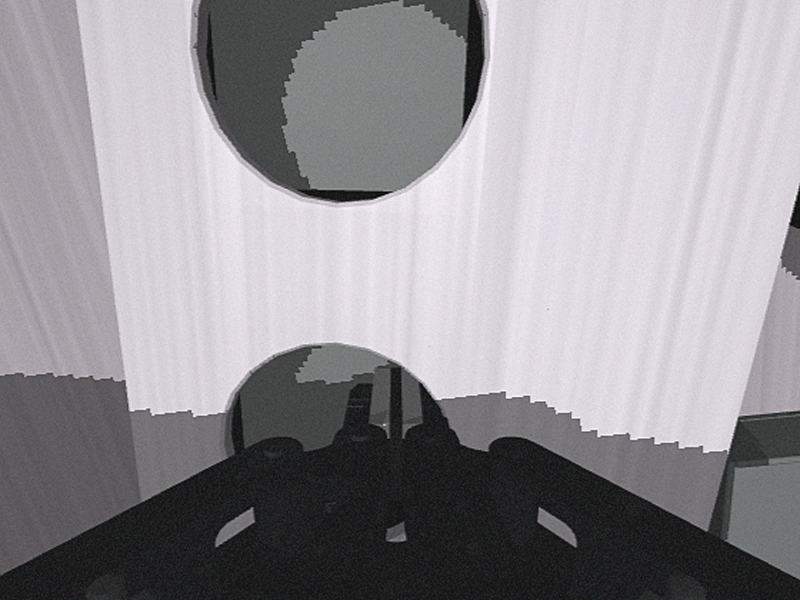

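View pics/side5c.png

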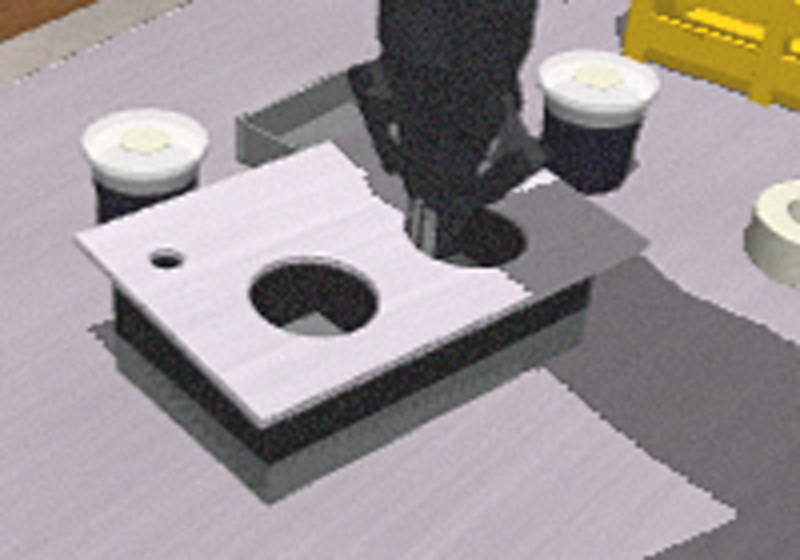

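```bash
python3 - <<'E'
from fp import *
C=load("5");S=lambda u,v:(u/4+230-.5,v/4+130-.5)
fitplate(C,[("side",S(262,425),(-80,125,6)),("side",S(77,238),(80,125,6)),("side",S(649,243),(-80,-125,6)),("side",S(166,259),(40,95,6)),("side",S(330,142),(80,30,6))][:4])
E
```

```text
plate [ 5.8365e+02 -6.2447e+01  6.4330e+01 -1.9600e-01 -7.0000e-02] res [[-0.0, -0.3], [-0.9, 0.1], [0.8, -0.3], [0.2, 0.3]]
(40, 95, 0) world [641.3  23.   67.1] needs base dx,dy [-5.4  6.5]
(40, -95, 0) world [ 604.3 -163.4   67.1] needs base dx,dy [2.1 6.3]
(-22, 50, 0) world [571.9  -9.1  62.8] needs base dx,dy [-3.8  4. ]
(-22, -50, 0) world [ 552.4 -107.2   62.8] needs base dx,dy [0.1 3.9]
needs yaw deg 2.25
```

Emit:
carry_out([
  {"hand": -1, "slide": [0, -5, 0], "yaw": 0},
  {"hand": -1, "slide": [-25, -5, 0], "yaw": 0},
  {"hand": -1, "slide": [-65, 0, 0], "yaw": 0},
  {"hand": -1, "slide": [-110, 30, 0], "yaw": 0},
  {"hand": -1, "slide": [-155, 50, 0], "yaw": 0},
  {"hand": -1, "slide": [-200, 60, 0], "yaw": 0},
  {"hand": -1, "slide": [-240, 60, 0], "yaw": 0},
  {"hand": -1, "slide": [-240, 60, 0], "yaw": 0},
])

```text
t: 5.4
eef_pos: [635.3, -117.6, 306.9]
orientation: [0.54, 0.455, -0.535, 0.464]
wrist_force: [-0.1, -0.5, 0.1]
finger_gap: 0.001
```

```bash
cat > wc.py <<'E'
import sys
from h import *
t=sys.argv[1];y0=int(sys.argv[2]);x0=int(sys.argv[3])
s,d=pickle.load(open(f"c{t}.pkl","rb"))
im=cv2.convertScaleAbs(d["wrist"]["img"][:,:,::-1],alpha=1.3,beta=40)
for k,yy in (("a",y0),("b",y0+145)):
    cv2.imwrite(f"pics/w{t}{k}.png",cv2.resize(im[yy:yy+145,x0:x0+210],None,fx=3.8,fy=3.8,interpolation=cv2.INTER_CUBIC))
E
python3 shot.py 6 wrist
```

```text
5.4 [ 635.3 -117.6  306.9] [ 0.5405  0.455  -0.5347  0.4636] [-0.1 -0.5  0.1]
```

View pics/wrist6.png

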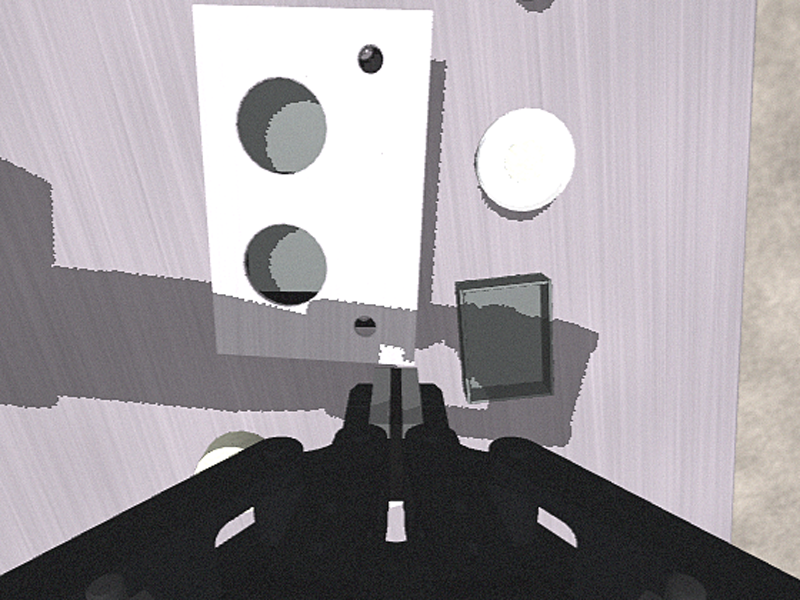

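```bash
python3 wc.py 6 0 120
```

```text
(no output)
```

View pics/w6a.png

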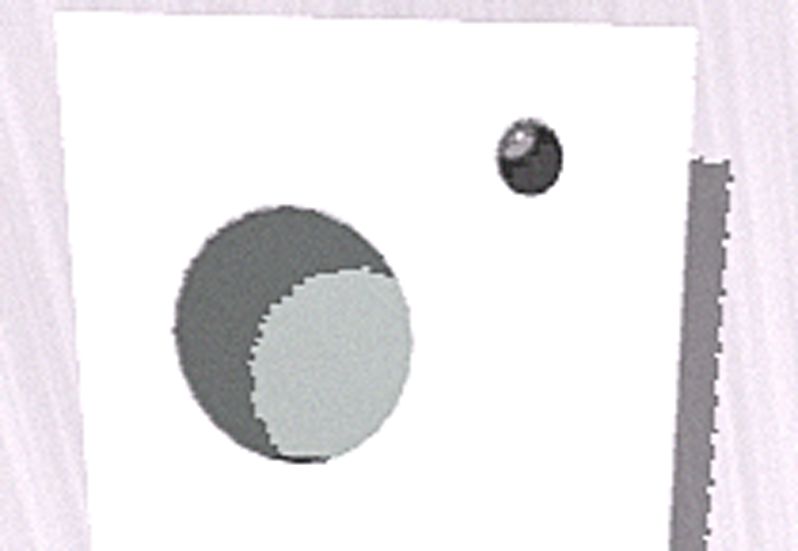

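View pics/w6b.png

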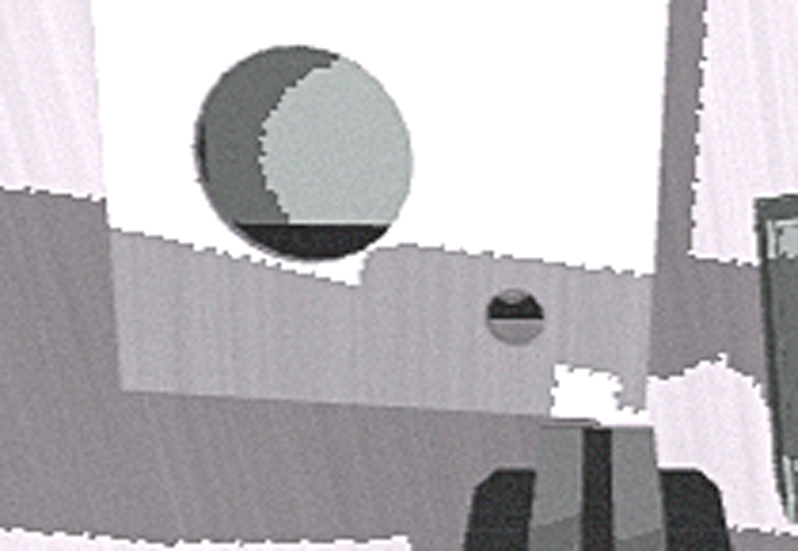

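```bash
cat > f6.py <<'E'
from fp import *
C=load("6");A=lambda u,v:(u/3.8+120-.5,v/3.8-.5);B=lambda u,v:(u/3.8+120-.5,v/3.8+145-.5)
p=fitplate(C,[("wrist",A(55,10),(-80,125,6)),("wrist",A(697,26),(80,125,6)),("wrist",B(120,390),(-80,-125,6)),
("wrist",A(530,157),(40,95,6)),("wrist",B(515,317),(40,-95,6)),("wrist",A(294,334),(-22,50,6)),("wrist",B(304,153),(-22,-50,6))],fixtilt=True)
T,K=C["wrist"]
tp=lambda P:(proj(P,T,K)[0]+.5-[120,0])*3.8
print("pred pinL top",tp(basepts(BASE,[(40,95,68)])),"obs 519,144")
print("pred pinR top",tp(basepts(BASE,[(40,-95,68)]))-[0,551],"obs 515,293?")
print("pred -y end edge",tp(basepts(BASE,[(40,-107.5,60)]))-[0,551],"obs 515,319")
print("pred well floor R",tp(basepts(BASE,[(-22,-88,25)]))-[0,551],"obs y 222")
E
python3 f6.py
```

```text
plate [ 5.86547e+02 -6.61660e+01  6.45560e+01 -1.95000e-01 -7.00000e-02] res [[0.2, -0.4], [-0.2, 0.0], [0.3, -0.5], [0.2, -0.3], [0.0, -0.1], [-0.2, 0.5], [-0.3, 0.8]]
(40, 95, 0) world [644.1  19.3  67.4] needs base dx,dy [-8.7  9.7]
(40, -95, 0) world [ 607.3 -167.1   67.4] needs base dx,dy [-1.4  9.5]
(-22, 50, 0) world [574.7 -12.9  63. ] needs base dx,dy [-7.2  7.3]
(-22, -50, 0) world [ 555.3 -111.    63. ] needs base dx,dy [-3.4  7.2]
needs yaw deg 2.2
pred pinL top [498.17557237 118.16641911] obs 519,144
pred pinR top [511.92033432 280.18640626] obs 515,293?
pred -y end edge [513.95299892 311.55267374] obs 515,319
pred well floor R [327.38297232 221.15869088] obs y 222
```

```bash
python3 - <<'E'
from h import *
s,d=pickle.load(open("c6.pkl","rb"))
im=d["wrist"]["img"][:,:,::-1]
a=im[25:60,240:280];b=im[212:247,235:275]
o=np.hstack([cv2.resize(cv2.convertScaleAbs(x,alpha=1.8,beta=10),None,fx=10,fy=10,interpolation=cv2.INTER_CUBIC) for x in (a,b)])
cv2.imwrite("pics/w6z.png",o)
E
```

```text
(no output)
```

View pics/w6z.png

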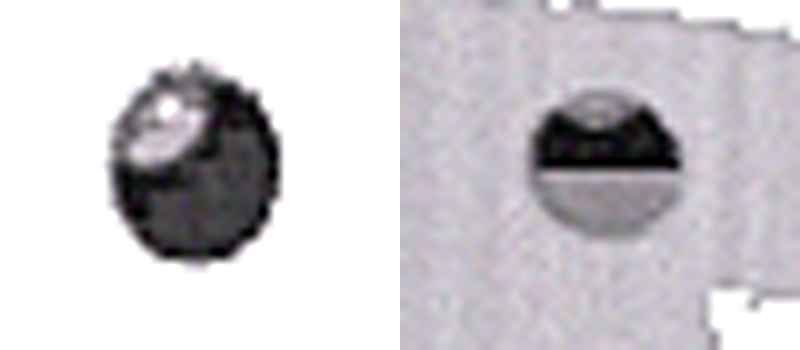

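```bash
cat > f7.py <<'E'
import fit
from fp import *
C6=load("6")["wrist"];C=dict(fit.C);C["w6"]=C6
A=lambda u,v:(u/3.8+120-.5,v/3.8-.5);B=lambda u,v:(u/3.8+120-.5,v/3.8+145-.5)
ZL=lambda u,v:(u/10+240-.5,v/10+25-.5);ZR=lambda u,v:((u-400)/10+235-.5,v/10+212-.5)
F=[("w1",fit.A(236,460),(-60,12,25),(1,1)),("w1",fit.B(210,222),(-60,-88,25),(1,1)),("w0",fit.W(118,240),(-60,12,25),(1,1)),
("w6",ZL(131,98),(40,95,66),(.5,.5)),("w6",ZR(600,128),(40,-101,65),(.5,1)),("w6",ZR(600,171),(40,-107.5,60),(0,1)),("w6",B(310,224),(-22,-88,25),(0,1)),
("si",fit.S(258,515),(-65,107.5,0),(.5,.5)),("si",fit.S(84,362),(65,107.5,0),(.5,.5))]
def r(b): return np.concatenate([(proj(basepts(b,[q]),*C[k])[0]-uv)*w for k,uv,q,w in F])
f=least_squares(r,BASE,x_scale=[10,10,.1],loss="soft_l1");print(f.x.round(4));print(r(f.x).reshape(-1,2).round(1).tolist())
import fp
fp.BASE=f.x.tolist()
exec(open("f6.py").read().replace("from fp import *","from fp import fitplate,load"))
E
python3 f7.py
```

```text
[ 5.842644e+02 -5.891350e+01 -1.764000e-01]
[[0.2, -0.1], [-0.1, 0.2], [-1.3, 1.0], [1.0, -0.4], [-0.1, -0.1], [0.0, -0.5], [0.0, -0.1], [-0.7, -0.9], [0.1, -0.6]]
plate [ 5.86547e+02 -6.61660e+01  6.45560e+01 -1.95000e-01 -7.00000e-02] res [[0.2, -0.4], [-0.2, 0.0], [0.3, -0.5], [0.2, -0.3], [0.0, -0.1], [-0.2, 0.5], [-0.3, 0.8]]
(40, 95, 0) world [644.1  19.3  67.4] needs base dx,dy [-5.2  7.5]
(40, -95, 0) world [ 607.3 -167.1   67.4] needs base dx,dy [-1.6  7.5]
(-22, 50, 0) world [574.7 -12.9  63. ] needs base dx,dy [-4.5  6.3]
(-22, -50, 0) world [ 555.3 -111.    63. ] needs base dx,dy [-2.6  6.3]
needs yaw deg 1.08
pred pinL top [498.17557237 118.16641911] obs 519,144
pred pinR top [511.92033432 280.18640626] obs 515,293?
pred -y end edge [513.95299892 311.55267374] obs 515,319
pred well floor R [327.38297232 221.15869088] obs y 222
```

Emit:
carry_out([
  {"hand": -1, "slide": [10, -15, -20], "yaw": 0},
  {"hand": -1, "slide": [30, -30, -45], "yaw": 1},
  {"hand": -1, "slide": [60, -50, -70], "yaw": 1},
  {"hand": -1, "slide": [100, -70, -90], "yaw": 1},
  {"hand": -1, "slide": [140, -77, -99], "yaw": 1},
  {"hand": -1, "slide": [170, -77, -99], "yaw": 1},
  {"hand": -1, "slide": [188, -77, -99], "yaw": 1},
  {"hand": -1, "slide": [188, -77, -99], "yaw": 1},
])

```text
t: 6.25
eef_pos: [567.0, -6.0, 105.1]
orientation: [-0.54, -0.457, 0.544, -0.452]
wrist_force: [0.1, 0.3, 0.8]
finger_gap: -0.001
```

```bash
python3 shot.py 8 wrist
```

```text
6.25 [567.   -6.  105.1] [-0.5397 -0.4569  0.5436 -0.4522] [0.1 0.3 0.8]
```

View pics/wrist8.png

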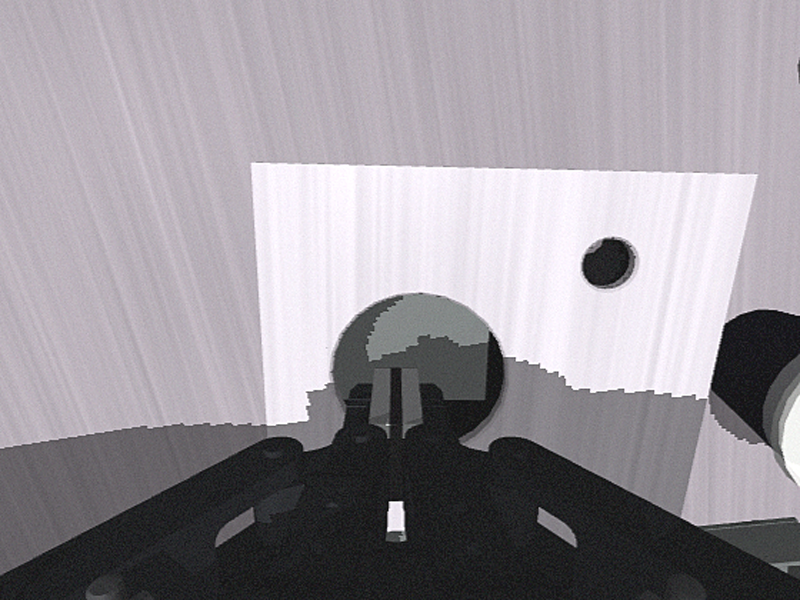

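Emit:
carry_out([
  {"hand": -1, "slide": [5, 1, 0], "yaw": 0},
  {"hand": -1, "slide": [18, 1, 0], "yaw": 0},
  {"hand": -1, "slide": [32, 1, 0], "yaw": 0},
  {"hand": -1, "slide": [45, 0, 0], "yaw": 0},
  {"hand": -1, "slide": [52, 0, 0], "yaw": 0},
  {"hand": -1, "slide": [52, -1, -1], "yaw": 0},
  {"hand": -1, "slide": [52, -3, -3], "yaw": 0},
  {"hand": -1, "slide": [52, -5, -6], "yaw": 0},
])

```text
t: 7.1
eef_pos: [567.5, 0.0, 58.9]
orientation: [0.542, 0.454, -0.541, 0.455]
wrist_force: [-0.1, 0.2, 1.1]
finger_gap: 0.001
```

```bash
python3 shot.py 9 wrist
```

```text
7.1 [567.5   0.   58.9] [ 0.542   0.4542 -0.5415  0.4547] [-0.1  0.2  1.1]
```

View pics/wrist9.png

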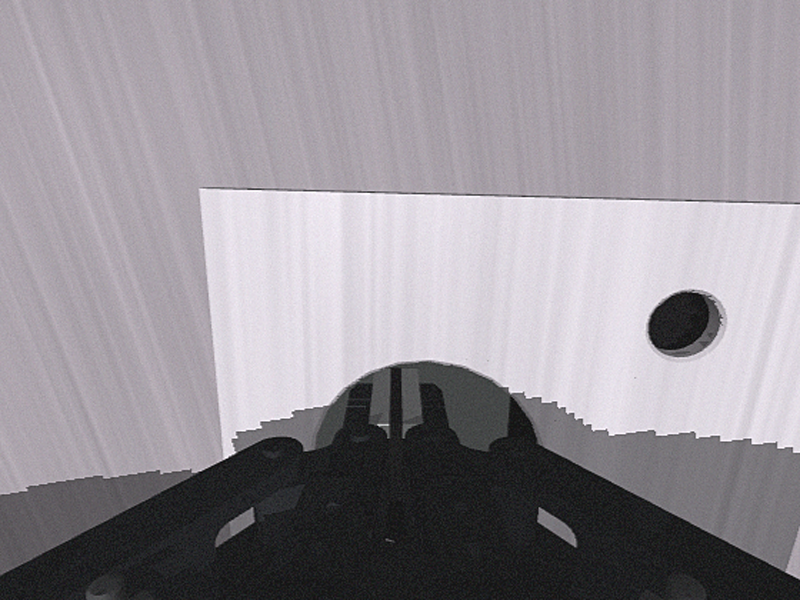

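Emit:
carry_out([
  {"hand": -1, "slide": [0, -1, -1], "yaw": 0},
  {"hand": -1, "slide": [0, -2, -2], "yaw": 0},
  {"hand": -1, "slide": [0, -3, -3], "yaw": 0},
  {"hand": -1, "slide": [0, -4, -4], "yaw": 0},
  {"hand": -1, "slide": [0, -5, -5], "yaw": 0},
  {"hand": -1, "slide": [0, -5, -6], "yaw": 0},
  {"hand": -1, "slide": [0, -6, -7], "yaw": 0},
  {"hand": -1, "slide": [0, -6, -7], "yaw": 0},
])

```text
t: 7.95
eef_pos: [561.9, 8.4, 58.0]
orientation: [-0.542, -0.455, 0.542, -0.454]
wrist_force: [-0.7, 0.6, 0.4]
finger_gap: -0.001
```

```bash
python3 shot.py 10 wrist side; python3 sc.py 10
```

```text
7.95 [561.9   8.4  58. ] [-0.5416 -0.4549  0.5418 -0.4541] [-0.7  0.6  0.4]
```

View pics/wrist10.png

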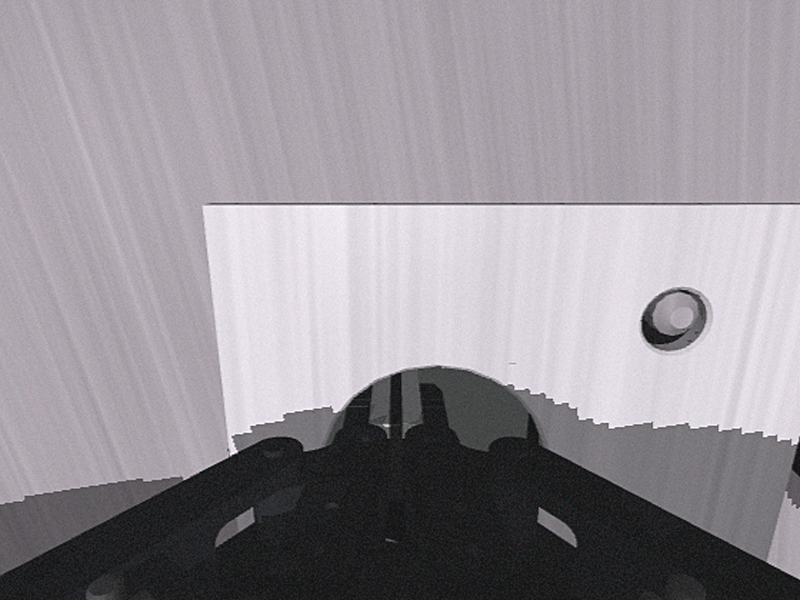

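View pics/side10c.png

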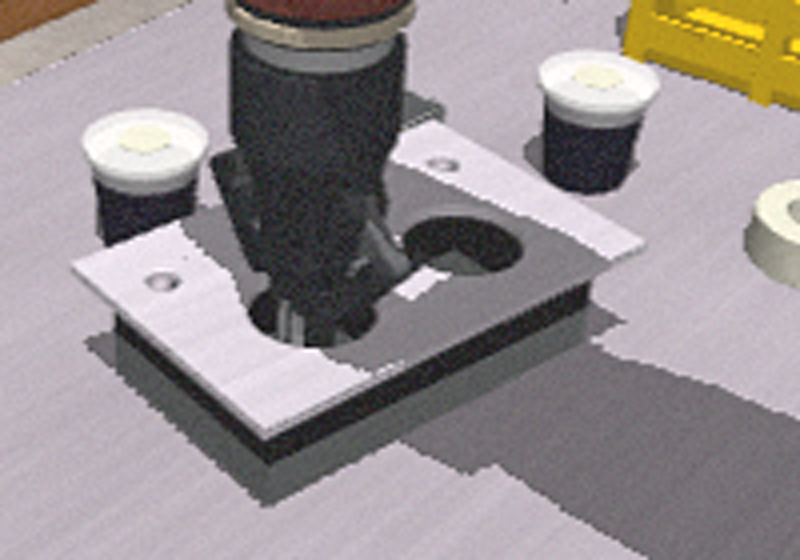

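Emit:
carry_out([
  {"hand": -1, "slide": [0, 2, 2], "yaw": 0},
  {"hand": -1, "slide": [0, 5, 6], "yaw": 0},
  {"hand": -1, "slide": [-10, 7, 8], "yaw": 0},
  {"hand": -1, "slide": [-40, 8, 10], "yaw": 0},
  {"hand": -1, "slide": [-85, 20, 35], "yaw": 0},
  {"hand": -1, "slide": [-130, 30, 70], "yaw": 0},
  {"hand": -1, "slide": [-175, 40, 100], "yaw": 0},
  {"hand": -1, "slide": [-200, 40, 110], "yaw": 0},
])

```text
t: 8.85
eef_pos: [583.1, -109.6, 261.5]
orientation: [0.542, 0.453, -0.542, 0.455]
wrist_force: [0.4, 0.4, -0.2]
finger_gap: 0.0
```

Emit:
carry_out([
  {"hand": -1, "slide": [-20, 0, 0], "yaw": 0},
  {"hand": -1, "slide": [-40, 0, 0], "yaw": 0},
  {"hand": -1, "slide": [-50, 0, 0], "yaw": 0},
  {"hand": -1, "slide": [-50, 0, 0], "yaw": 0},
  {"hand": -1, "slide": [-50, 0, 0], "yaw": 0},
  {"hand": -1, "slide": [-50, 0, 0], "yaw": 0},
  {"hand": -1, "slide": [-50, 0, 0], "yaw": 0},
  {"hand": -1, "slide": [-50, 0, 0], "yaw": 0},
])

```text
t: 9.65
eef_pos: [582.4, -107.2, 307.3]
orientation: [-0.541, -0.455, 0.542, -0.454]
wrist_force: [0.4, 0.3, -0.1]
finger_gap: -0.003
```

```bash
python3 shot.py 11 wrist side scene; python3 sc.py 11; python3 wc.py 11 0 120
```

```text
9.65 [ 582.4 -107.2  307.3] [-0.5413 -0.4551  0.542  -0.4541] [ 0.4  0.3 -0.1]
```

View pics/wrist11.png

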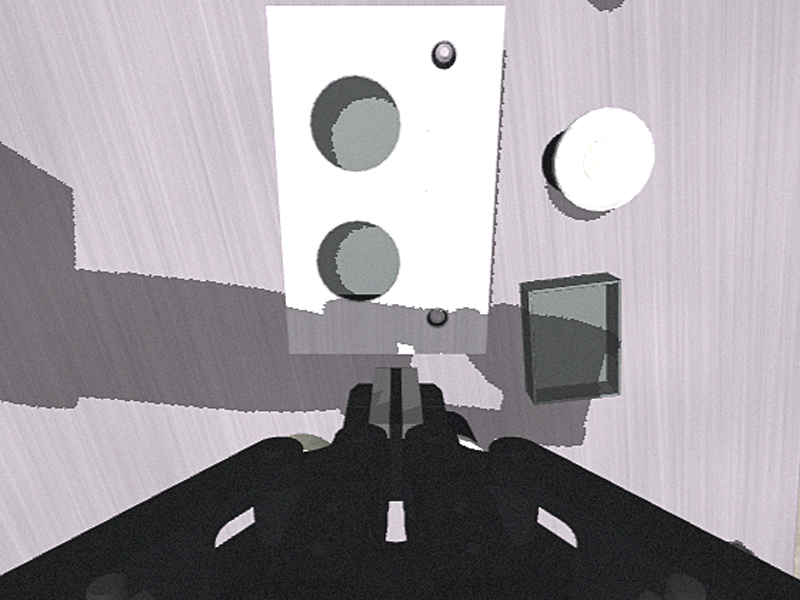

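View pics/side11c.png

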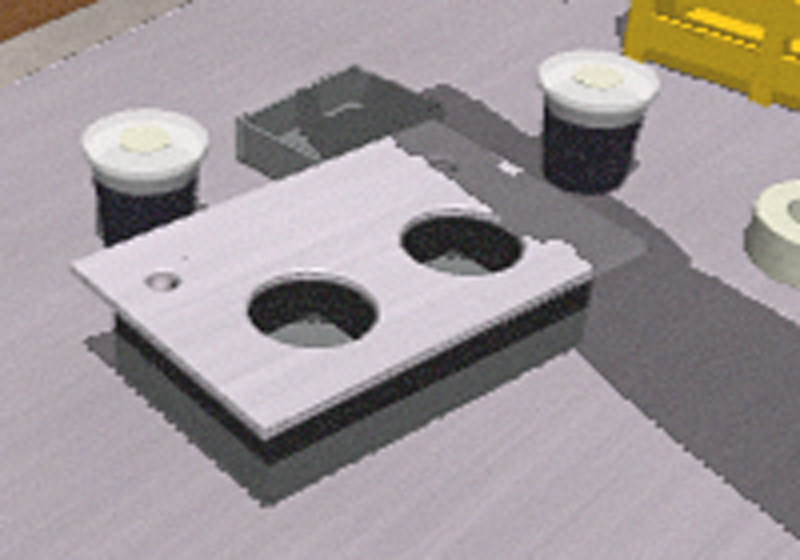

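View pics/scene11.png

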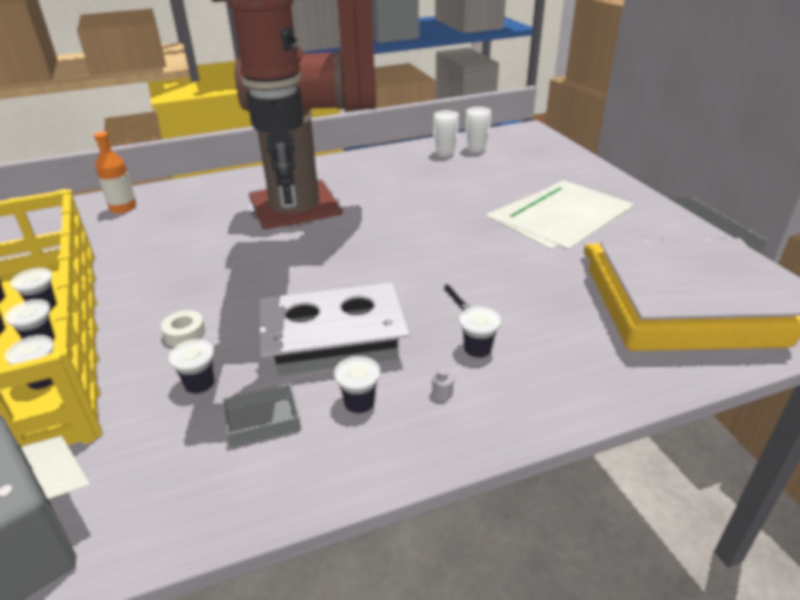

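```bash
python3 - <<'E'
from h import *
s,d=pickle.load(open("c11.pkl","rb"))
im=d["wrist"]["img"][:,:,::-1]
a=im[20:55,290:330];b=im[205:240,286:326]
o=np.hstack([cv2.resize(cv2.convertScaleAbs(x,alpha=1.3 if i==0 else 1.8,beta=10),None,fx=10,fy=10,interpolation=cv2.INTER_CUBIC) for i,x in enumerate((a,b))])
cv2.imwrite("pics/w11z.png",o)
from scipy.optimize import least_squares
T=ext("side",s,d["side"]);K=d["side"]["camera_matrix"];S=lambda u,v:(u/4+230-.5,v/4+130-.5)
Tw=ext("wrist",s,d["wrist"]);Kw=d["wrist"]["camera_matrix"];w=lambda u,v:(u*.7-.3,v*.7-.3)
F=[(T,K,S(264,438),(-80,125,6)),(T,K,S(72,267),(80,125,6)),(T,K,S(646,243),(-80,-125,6)),(T,K,S(430,122),(80,-125,6)),(T,K,S(163,281),(40,95,6)),(T,K,S(442,164),(40,-95,6)),
]
f=least_squares(lambda p:np.concatenate([proj(platepts(p,[q]),t,k)[0]-uv for t,k,uv,q in F]),[584,-59,60,-.176,0],x_scale=[10,10,10,.1,.1])
print("side only",f.x.round(3),f.fun.round(1))
E
```

```text
side only [ 5.83375e+02 -5.90390e+01  5.62920e+01 -1.68000e-01 -1.00000e-02] [ 0.5 -0.7 -0.7 -0.1 -0.1  0.5  0.3 -0.4  0.1  0.5 -0.1  0.3]
```

View pics/w11z.png

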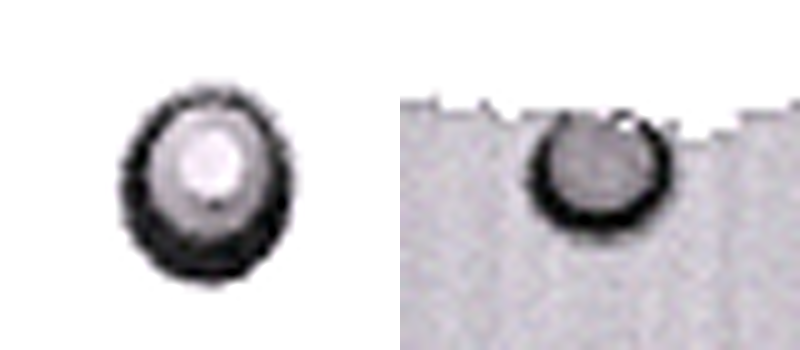

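```bash
python3 -c "
from rig import ctrl
print(ctrl.job_done())"
```

```text
the job is handed in; nothing more can be done
None
```

The plate is seated: both small holes have dropped over the pins and it lies flat on the base. I handed the job in at about 10 s of the 51 s allowed.

I put the shut fingertips into the pot openings and pushed the plate sideways. The first pushes went away from the robot in the right opening. A diagonal push in the left opening then dropped it onto the pins. I never gripped or lifted the plate, contact force read about 6 N, and the arm drew clear upwards.

**Last checks:**
- **Pins:** the wrist picture shows both full 12 mm pins inside the 17 mm holes. The upper edge of the right hole lies on a shadow line, so that side was harder to see.
- **Flatness:** fitting the plate from the side picture gave a tilt of about 0.6°, against 4° at the start, which is within the reading error.
- **Surroundings:** the pots and other things look unmoved in the pictures, though I did not measure them.

**Disagreements:**
- **Base angle:** my first estimate from mixed cameras was about 1° (0.02 rad) off. I refitted it using a picture of the pins before the last push.
- **Plate height:** the side-only fit puts the plate's underside at 56 mm instead of 60 mm. I put this down to calibration error.

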